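Unstack the storage pots onto their trays

ROBOT

A 6-joint arm with a two-finger parallel gripper is mounted at the origin on a cart in front of the work surface, level with it; the furniture and walls round the work are solid. World frame = base frame: x ahead of the robot, y to its left, z up, the work surface at z = 0. Lengths are in mm, angles in rad, forces in N, time in s.
With the tool pointing down it reaches from about 350 to 875 mm from the base axis. Payload 4.2 kg.
Tool frame: the origin (TCP) lies midway between the tips of the shut fingers; the grasp point (between the pads) lies 19 mm behind it (arm.grip_point_offset is the distance from the TCP to the grasp point, in mm); z points along the fingers, x is the direction in which the jaws open and shut, and the axes are right-handed (so a half turn about z gives the same grasp; the last joint's range is limited). The gripper opens to 85 mm and grips with 20 to 120 N. Pads are 22 mm wide; open, the fingers measure 114 mm over their backs; the gripper's body (76 mm by 85 mm) begins 54 mm behind the grasp point. The pads swing forward as they close: fully open they stand 13 mm farther back than shut.
Start: joints at [1.471, 0.385, 0.008, 0, -1.194, -0.259], TCP at [219.436, 585.19, 231.312] pointing down, gripper open.
Joint ranges: [-3.14, 3.14], [-1.21, 2.06], [-1.07, 1.41], [-3.16, 2.05], [-2.99, -0.16], [-3.1, 3.1]. Speed limits (rad/s): [2.79, 2.79, 3.14, 3.14, 3.14, 3.14].

INTERFACE

Orientations are given as a unit quaternion [x, y, z, w].
In Python, from bench import arm gives the robot as it stands.
- The arm moves only by the tool move_arm, never from a script. Its argument "targets" is a list of rows, each a list of 7 numbers: the shift along the tool's x, y, z in cm, then the turn, a rotation vector about the tool's x, y, z in degrees, then the closure in counts, from 0 (fully open) to 255 (shut). In form: [[x, y, z, wx, wy, wz, grip], ...]. A call has 1 to 20 rows; each row is the pose to reach, as a shift and turn from the pose commanded when the call began, along the tool's axes at that moment; what a row does not reach only later rows make up. A row lasts 1/8 s, in which the tool goes at most 62.5 mm and 10.7 degrees, less where a joint would pass 70% of its speed; a pose out of reach is approached as far as the arm can. A call with a gripper value outside its range is refused whole. The fingers move at their own pace and stop on an object; the grip force is fixed at half the most. Time passes only in rows, so rows that repeat a pose let the fingers close. It gives the time, the measured TCP pose, the force and the opening at its end, in the units of the state.
- arm.read_state(): the state, without advancing time (a new reading comes with each control period).
- arm.get_image(name): name is "scene" or "side" or "wrist"; returns (picture, depth): 480x640x3 uint8, blue, green, red; 480x640 float32, mm along the optical axis (not along the pixel's ray), 0 where there is no reading.
- arm.camera_params(name): a dict with "mtx" (3x3 intrinsics, pixels), "world_to_cam" (4x4, takes a point from world to camera coordinates); the wrist camera has in their place "mount" (4x4, takes a point from camera to tool coordinates, whose origin is the TCP and whose axes are the tool frame's). Camera axes: x right, y down, z forward; pixel columns grow to the right and rows downward; lengths in mm; the calibration is good to about 2 mm. The wrist camera is an equidistant fisheye: a pixel r from the principal point sees the ray r / f radians off the axis. A picture is of the moment at which its call begins: read the wrist's pose just before it. camera_params takes no time and is no camera call.
- arm.job_done(): hands the job in, once; it reports no verdict.
Trained networks look in the newest picture that a camera, given by its name, has taken for a name from the list of things; names that differ only in an ending like _2 or _b are one class to them, and where a whole thing is asked for, a point or a joint stands for the part that bears it (a point fixed in the world has none). Each returns a list of dicts, best first, with "score" (0 to 1); they miss things now and then, are a little off and sometimes report something else, mostly with a low value. They report only what shows in the picture. A call takes as long as a camera call.
- arm.search_frame(thing, camera): "bbox" ([left, top, right, bottom] in pixels, round what is visible of it).
- arm.tip_of(thing, camera): "uv" ([column, row] in pixels: a listed point, or the origin of a listed thing).
The state is a dict: "clock": time; "joints": joint angles; "joint_vel": joint speeds; "joint_efforts": joint torques, N m; "position": TCP position; "ee_rot": TCP orientation; "contact_force": force on the tool from outside, world axes, zero at the start; "wrist_torque": the same for the moment, N m; "gripper_width": finger opening in mm.
Only numpy, scipy, OpenCV 4.12 (cv2) and the standard library are available. Lean on these libraries where they do the work, as an engineer would, in place of code of your own. Each camera call takes 0.05 s, during which the arm holds its last target.

TASK

The four white storage pots have been piled up two by two on the worktop. Take the piles apart, lifting each small pot off before its big one is lifted, and stand every pot upright and flat inside the wooden tray of its own shape and size: big round, big square, small round, small square. Set the pots down without dropping or tipping them, and leave the kitchen timer and the food tin where they stand.

Things in the scene. Friction and masses are not known exactly. Their poses are not given: they have to be found in the camera images.
- big_round_pot_center (a point): centre, half-way up, of the big round storage pot: white ceramic with a flat wooden lid let in flush within its white rim (it does not come off), upright straight sides, 62 mm across, 48 mm high overall, 280 g (roughly); it stands on the worktop and carries one of the two small pots on its lid; z axis up
- big_square_pot_center (a point): centre, half-way up, of the big square storage pot: white ceramic with a flat wooden lid let in flush within its white rim (it does not come off), upright straight sides, 58 x 58 mm, the point's x and y axes square to its sides, 48 mm high overall, 280 g (roughly); it stands on the worktop and carries one of the two small pots on its lid; z axis up
- small_round_pot_center (a point): centre, half-way up, of the small round storage pot: white ceramic with a flat wooden lid let in flush within its white rim (it does not come off), upright straight sides, 44 mm across, 48 mm high overall, 160 g (roughly); it stands at the start on the lid of one of the two big pots (which one varies); z axis up
- small_square_pot_center (a point): centre, half-way up, of the small square storage pot: white ceramic with a flat wooden lid let in flush within its white rim (it does not come off), upright straight sides, 40 x 40 mm, the point's x and y axes square to its sides, 48 mm high overall, 160 g (roughly); it stands at the start on the lid of one of the two big pots (which one varies); z axis up
- big_round_tray_in (a point): centre of the recess floor of the big round pot's own tray: a low dark wood tray with a cork floor, fixed to the worktop, 78 mm across inside, 98 mm across outside; the floor lies 5 mm over the worktop and the rim 5 mm over the floor (10 mm over the worktop); 8 mm play all round for its pot, so a finger beside the pot must stay above the rim; z axis up
- big_square_tray_in (a point): centre of the recess floor of the big square pot's own tray: a low dark wood tray with a cork floor, fixed to the worktop, 74 x 74 mm inside, 94 x 94 mm outside, the point's x and y axes along its sides; the floor lies 5 mm over the worktop and the rim 5 mm over the floor (10 mm over the worktop); 8 mm play all round for its pot, so a finger beside the pot must stay above the rim; z axis up
- small_round_tray_in (a point): centre of the recess floor of the small round pot's own tray: a low dark wood tray with a cork floor, fixed to the worktop, 60 mm across inside, 80 mm across outside; the floor lies 5 mm over the worktop and the rim 5 mm over the floor (10 mm over the worktop); 8 mm play all round for its pot, so a finger beside the pot must stay above the rim; z axis up
- small_square_tray_in (a point): centre of the recess floor of the small square pot's own tray: a low dark wood tray with a cork floor, fixed to the worktop, 56 x 56 mm inside, 76 x 76 mm outside, the point's x and y axes along its sides; the floor lies 5 mm over the worktop and the rim 5 mm over the floor (10 mm over the worktop); 8 mm play all round for its pot, so a finger beside the pot must stay above the rim; z axis up
- timer_center (a point): centre, half-way up, of the loose kitchen timer: a round ribbed white wind-up timer, 62 mm across, 47 mm high; a bystander. Fixed things (a wicker basket of utensils, a soap bottle, mugs) stand behind the work, all more than 0.69 m from the robot's base axis and up to 0.4 m high: carry the pots across on the near side of them
- tin_center (a point): centre, half-way up, of the loose food tin: a round tin with a printed label, 75 mm across, 58 mm high; a bystander

How it is judged:
By the outcome, as a careful person would: the job done as asked, in the order asked, and still so for the second after the job is handed in, with the robot touching nothing.
It also fails if it takes over 96 s, if anything falls off the work surface, if the arm or the gripper's body presses on something with over 40 N, if the wrist force passes 120 N, or if a joint passes its speed limit or range.

## Working session

There is one attempt and no reset: what is moved stays moved. The work goes in short steps, Python scripts to look and compute and a tool call to move; the robot and the scene stay as the last step left them, time stands still between calls to the robot, and variables do not carry over. Pictures are saved under pics/ and viewed, and the job is handed in when it is done.

Besides the shell and the picture viewer there is one more tool, called after ">>>" as name(argument=value, ...), one argument or row to a line, values as JSON. move_arm: Moves the arm, as the interface text tells. Its arguments: {"type":"object","properties":{"targets":{"type":"array","items":{"type":"array","items":{"type":"number"}}}},"required":["targets"]}

```bash
ls -la; mkdir -p pics; python3 - <<'E'
from bench import arm
import cv2
print(arm.read_state())
for n in ["scene","side","wrist"]:
    p,d=arm.get_image(n); cv2.imwrite(f"pics/{n}0.png",p); 
    import numpy as np; np.save(f"pics/{n}0.npy",d)
    print(n,arm.camera_params(n))
E
```

```text
total 12
drwxr-xr-x  3 agent agent 4096 Dec  6 15:02 .
drwxr-xr-x 23 root  root  4096 Dec  6 15:02 ..
drwxr-xr-x  2 agent agent 4096 Dec  6 15:02 pics
{'clock': 0.0, 'joints': array([ 1.47059399e+00,  3.85536924e-01,  6.59901265e-03, -5.09271621e-04,
       -1.19398871e+00, -2.58606526e-01]), 'joint_vel': array([ 0.00058254,  0.00148935,  0.00066422,  0.00057393, -0.0007615 ,
        0.0005868 ]), 'joint_efforts': array([-6.78429551e-04, -3.92291594e+01,  1.88402134e+01,  4.18634132e+00,
       -4.69056540e-03,  6.80684863e-06]), 'position': array([219.24380121, 584.64746953, 230.22141506]), 'ee_rot': array([-5.69501583e-01,  8.21989511e-01, -6.56814589e-04, -8.71288703e-04]), 'contact_force': array([-0.43128322,  0.20449184, -0.24281981]), 'wrist_torque': array([-0.01901971, -0.06401153, -0.04569308]), 'gripper_width': 85.47091347942997}
scene {'mtx': array([[493.10802623,   0.        , 328.65479243],
       [  0.        , 493.10802623, 244.27132074],
       [  0.        ,   0.        ,   1.        ]]), 'world_to_cam': array([[ 5.11310746e-01, -8.59122964e-01,  2.16576580e-02,
     
[... 623 characters left out ...]
36e+02],
       [ 3.36913138e-01,  7.59476498e-01, -5.56493474e-01,
         1.16807061e+03],
       [ 0.00000000e+00,  0.00000000e+00,  0.00000000e+00,
         1.00000000e+00]])}
wrist {'mtx': array([[371.64829954,   0.        , 316.51400256],
       [  0.        , 371.64829954, 238.93830202],
       [  0.        ,   0.        ,   1.        ]]), 'mount': array([[ 9.99998811e-01,  1.06591507e-03, -1.11452005e-03,
         1.38877314e+00],
       [-6.74694807e-04,  9.52241223e-01,  3.05346028e-01,
        -7.81978990e+01],
       [ 1.38676487e-03, -3.05344913e-01,  9.52240810e-01,
        -1.43008664e+02],
       [ 0.00000000e+00,  0.00000000e+00,  0.00000000e+00,
         1.00000000e+00]])}
```

View pics/scene0.png

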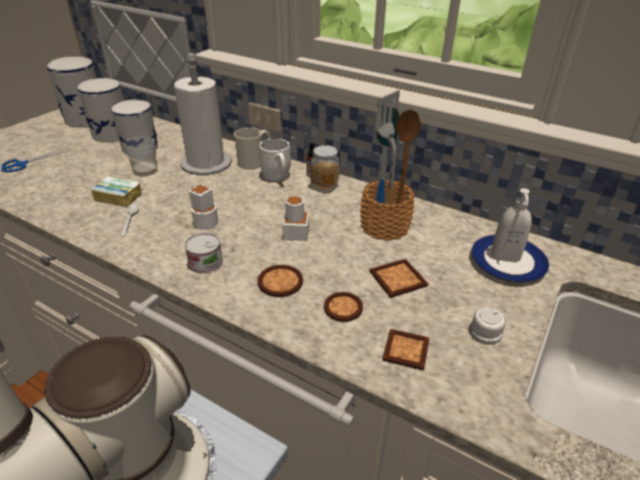

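View pics/side0.png

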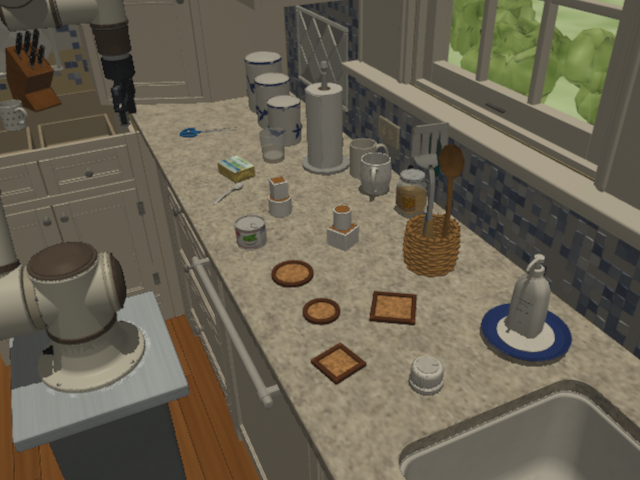

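View pics/wrist0.png

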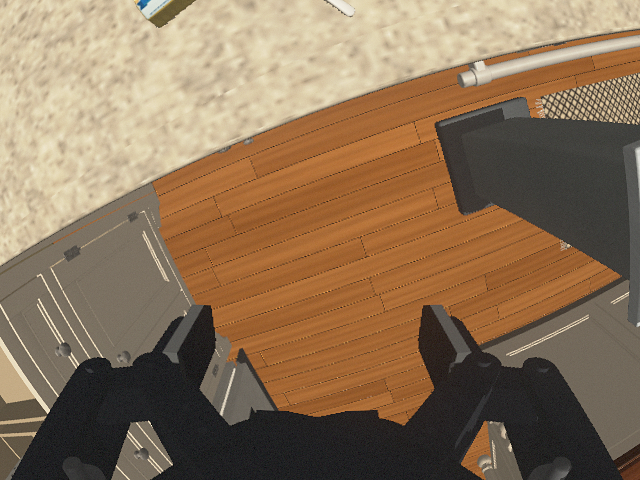

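The scene image shows one pile at (203,208), a small square pot on the big round one, and one at (295,218), a small round pot on the big square one. The round trays are at (281,280) and (343,306), the square trays at (399,277) and (406,348). The tin is at (204,252) and the timer at (488,325).

```bash
cat > h.py <<'E'
import numpy as np, cv2
from bench import arm
def P(n):
    c=arm.camera_params(n); return c["mtx"]@c["world_to_cam"][:3]
def tri(a,b):
    X=cv2.triangulatePoints(P("scene"),P("side"),np.array(a,float).reshape(2,1),np.array(b,float).reshape(2,1))
    X=X[:3,0]/X[3,0]
    def r(n,uv):
        q=P(n)@np.r_[X,1]; return np.linalg.norm(q[:2]/q[2]-uv)
    return X,r("scene",a),r("side",b)
def onplane(n,uv,z):
    c=arm.camera_params(n); R=c["world_to_cam"][:3,:3]; t=c["world_to_cam"][:3,3]
    o=-R.T@t; d=R.T@np.linalg.inv(c["mtx"])@np.r_[uv,1]
    return o+d*(z-o[2])/d[2]
E
python3 - <<'E'
from h import *
np.set_printoptions(precision=1,suppress=True)
zs=dict(big_round_pot_center=24,big_square_pot_center=24,small_round_pot_center=72,small_square_pot_center=72,big_round_tray_in=5,big_square_tray_in=5,small_round_tray_in=5,small_square_tray_in=5,timer_center=23,tin_center=29)
for t,z in zs.items():
    r={}
    for n in ["scene","side"]:
        r[n]=arm.tip_of(t,n)
        print(t,n,[(np.array(q["uv"]),round(q["score"],2)) for q in r[n][:3]])
        if r[n]: print("   plane",onplane(n,r[n][0]["uv"],z))
    if r["scene"] and r["side"]: print("   TRI",*tri(r["scene"][0]["uv"],r["side"][0]["uv"]))
print(arm.read_state()["clock"])
E
```

```text
big_round_pot_center scene [(array([206.5, 218.8]), 0.8), (array([295.8, 209.4]), 0.5)]
   plane [525.9 339.8  24. ]
big_round_pot_center side [(array([279.8, 203.7]), 0.89)]
   plane [534.8 353.3  24. ]
   TRI [530.4 343.9  26. ] 2.047823982330669 1.2758100563282229
big_square_pot_center scene [(array([293.6, 228.7]), 0.76)]
   plane [605.3 137.5  24. ]
big_square_pot_center side [(array([341.3, 231.5]), 0.8), (array([249.7, 233.4]), 0.34)]
   plane [619.3 151.   24. ]
   TRI [614.8 144.4  23.8] 2.7497131918648208 1.820663858416326
small_round_pot_center scene [(array([487.5, 326.4]), 0.58), (array([295.6, 209.7]), 0.56)]
   plane [ 485.2 -356.4   72. ]
small_round_pot_center side [(array([342.4, 216.3]), 0.98)]
   plane [618.7 143.1  72. ]
   TRI [ 322.3 -382.5  369.6] 91.32361993926553 44.592425360892406
small_square_pot_center scene [(array([202.2, 197.6]), 0.97), (array([344.5, 307. ]), 0.39)]
   plane [538.9 357.1  72. ]
small_square_pot_center side [(array([280. , 185.4]), 0.61)]
   plane [543.1 364.6  72. ]
   TRI [540.3 358.2  73.8] 1.0185929358091783 0.6342745815869564
big_
[... 648 characters left out ...]
  plane [455.1 -94.    5. ]
   TRI [463.2 -76.4 -10. ] 0.5985119365146327 0.39825929389559594
small_square_tray_in scene [(array([407. , 345.2]), 0.6)]
   plane [ 428.7 -235.5    5. ]
small_square_tray_in side [(array([339.8, 366.7]), 0.68)]
   plane [ 417.1 -250.3    5. ]
   TRI [ 425.5 -238.1   -2.4] 4.3384820452895285 2.9751048424904165
timer_center scene [(array([493.2, 329.1]), 0.62)]
   plane [ 536.1 -363.1   23. ]
timer_center side []
tin_center scene [(array([203.6, 252.6]), 0.75)]
   plane [416.9 249.5  29. ]
tin_center side [(array([251. , 233.6]), 0.77), (array([430.2, 376.8]), 0.25)]
   plane [412.7 236.3  29. ]
   TRI [418.3 251.7  22. ] 1.838472514863204 1.1315759901305782
1.15
```

```bash
python3 - <<'E'
import cv2
a=cv2.imread("pics/scene0.png");b=cv2.imread("pics/side0.png")
cv2.imwrite("pics/sc.png",cv2.resize(a[170:390,170:450],None,fx=2.8,fy=2.7,interpolation=cv2.INTER_CUBIC))
cv2.imwrite("pics/sd.png",cv2.resize(b[160:400,220:460],None,fx=2.5,fy=2.5,interpolation=cv2.INTER_CUBIC))
E
```

```text
(no output)
```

View pics/sc.png

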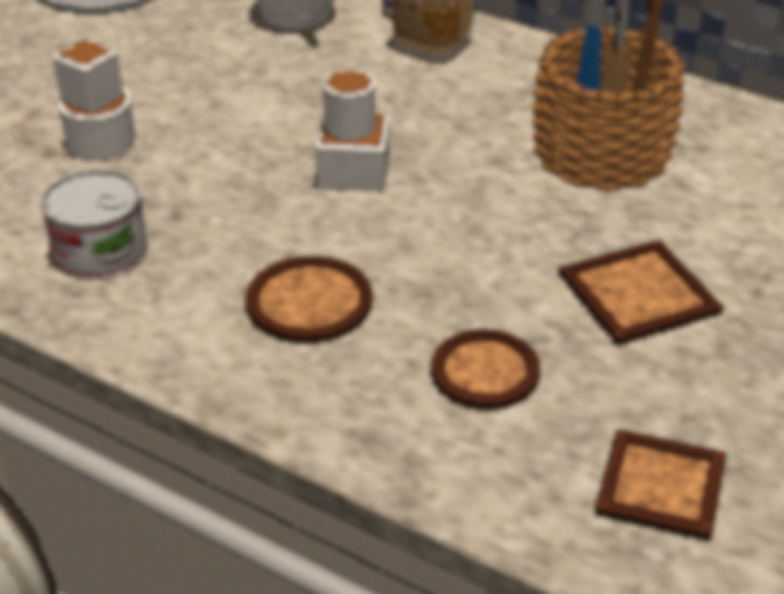

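View pics/sd.png

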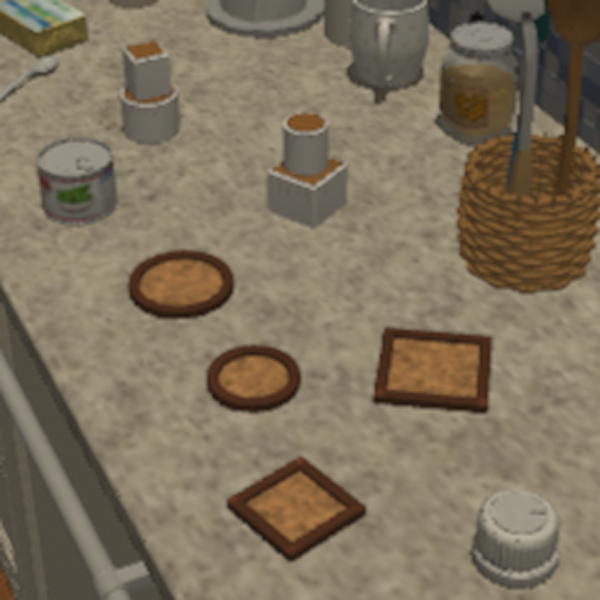

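```bash
cat >> h.py <<'E'
def world(n,img,d,mask,state=None):
    c=arm.camera_params(n); v,u=np.nonzero(mask&(d>0)); z=d[v,u]; K=c["mtx"]
    X=np.c_[(u-K[0,2])/K[0,0]*z,(v-K[1,2])/K[1,1]*z,z]
    M=c["world_to_cam"]; return (X-M[:3,3])@M[:3,:3]
def cork(img):
    h=cv2.cvtColor(img,cv2.COLOR_BGR2HSV)
    return ((h[...,0]>5)&(h[...,0]<20)&(h[...,1]>110)&(h[...,2]>110)).astype(np.uint8)
E
python3 - <<'E'
from h import *
np.set_printoptions(precision=1,suppress=True)
for n,roi in [("scene",(170,450,170,390)),("side",(220,460,160,400))]:
    p=cv2.imread(f"pics/{n}0.png"); d=np.load(f"pics/{n}0.npy")
    m=cork(p); k,l,st,ce=cv2.connectedComponentsWithStats(m)
    for i in range(1,k):
        if st[i,4]<25: continue
        u,v=ce[i]
        if not(roi[0]<u<roi[1] and roi[2]<v<roi[3]): continue
        X=world(n,p,d,l==i); z=np.median(X[:,2])
        Y=np.array([onplane(n,np.array([b,a]),z)[:2] for a,b in zip(*np.nonzero(l==i))])
        r=cv2.minAreaRect(Y.astype(np.float32))
        print(n,ce[i],st[i,4],"med z",z,"mean",np.mean(Y,0),"mid",(Y.max(0)+Y.min(0))/2,"rect",np.array(r[0]),np.array(r[1]),round(r[2],1), "area",)
E
```

```text
scene [373.6 195.2] 220 med z 100.19361127057388 mean [731.7  -6. ] mid [747.2 -20.1] rect [732.3  -5.8] [120.9  65.6] 48.4 area
scene [199.6 188.7] 72 med z 98.31203321336766 mean [535.7 357.6] mid [535.8 357.6] rect [535.9 357.5] [28.1 26.9] 88.3 area
scene [393.2 214. ] 795 med z 69.69335536923926 mean [728.4 -62.3] mid [756.5 -51.8] rect [753.  -34.8] [216.8 121.7] 20.0 area
scene [294.1 199.6] 80 med z 97.99326384708993 mean [616.8 141.8] mid [616.6 142.2] rect [617.  141.8] [30.8 28.3] 80.3 area
scene [365.8 204. ] 32 med z 85.65452093365528 mean [707.8   1.2] mid [706.3  -0.2] rect [706.2  -0.1] [30.  16.8] 89.3 area
scene [302.8 218.9] 35 med z 49.808465147778925 mean [620.1 120.7] mid [623.2 121.7] rect [624.3 121.2] [42.4 15.1] 9.8 area
scene [385.4 232.3] 114 med z 24.485225451277174 mean [709.6 -55.2] mid [710.5 -55.4] rect [710.5 -53.8] [38.6 80.8] 21.0 area
scene [398.  276.9] 745 med z 6.756129782430916 mean [ 596.9 -140.9] mid [ 597.3 -140.9] rect [ 597.8 -140.4] [74.  73.9] 55.5 area
scene [279.9 279.8] 679 med z 7.139461736682904 mean [452.3  70. ] mid [452.8  70.8] rect [452.8  70.8] [75.2 76.2] 89.7 areaTraceback (most recent call last):
  File "<stdin>", line 11, in <module>
  File "h.py", line 12, in onplane
    c=arm.camera_params(n); R=c["world_to_cam"][:3,:3]; t=c["world_to_cam"][:3,3]
ValueError: time passes only in moves, steps and waits
```

```bash
cat > h.py <<'E'
import numpy as np, cv2, pickle, os
from scipy.spatial.transform import Rotation as R_
from bench import arm
if os.path.exists("cams.pkl"): CAM=pickle.load(open("cams.pkl","rb"))
else:
    CAM={n:arm.camera_params(n) for n in ["scene","side","wrist"]}; pickle.dump(CAM,open("cams.pkl","wb"))
def P(n):
    c=CAM[n]; return c["mtx"]@c["world_to_cam"][:3]
def tri(a,b):
    X=cv2.triangulatePoints(P("scene"),P("side"),np.array(a,float).reshape(2,1),np.array(b,float).reshape(2,1))
    return X[:3,0]/X[3,0]
def onplane(n,uv,z):
    c=CAM[n]; R=c["world_to_cam"][:3,:3]; t=c["world_to_cam"][:3,3]
    o=-R.T@t; uv=np.atleast_2d(uv).astype(float)
    d=np.c_[uv,np.ones(len(uv))]@np.linalg.inv(c["mtx"]).T@R
    return o+d*((z-o[2])/d[:,2])[:,None]
def world(n,d,mask):
    c=CAM[n]; v,u=np.nonzero(mask&(d>0)); z=d[v,u]; K=c["mtx"]
    X=np.c_[(u-K[0,2])/K[0,0]*z,(v-K[1,2])/K[1,1]*z,z]
    M=c["world_to_cam"]; return (X-M[:3,3])@M[:3,:3]
def cork(img):
    h=cv2.cvtColor(img,cv2.COLOR_BGR2HSV)
    return ((h[...,0]>5)&(h[...,0]<20)&(h[...,1]>110)&(h[...,2]>110)).astype(np.uint8)
# wrist
def wrist_rays(uv):
    K=CAM["wrist"]["mtx"]; uv=np.atleast_2d(uv).astype(float)
    q=(uv-[K[0,2],K[1,2]])/K[0,0]; r=np.linalg.norm(q,axis=1)+1e-12
    return np.c_[q/r[:,None]*np.sin(r)[:,None],np.cos(r)]
def toolT(s):
    T=np.eye(4); T[:3,:3]=R_.from_quat(s["ee_rot"]).as_matrix(); T[:3,3]=s["position"]; return T
def wrist_plane(s,uv,z):
    T=toolT(s)@CAM["wrist"]["mount"]; d=wrist_rays(uv)@T[:3,:3].T; o=T[:3,3]
    return o+d*((z-o[2])/d[:,2])[:,None]
def wrist_depth(s,d,mask):
    v,u=np.nonzero(mask&(d>0)); r=wrist_rays(np.c_[u,v]); X=r/r[:,2:]*d[v,u][:,None]
    T=toolT(s)@CAM["wrist"]["mount"]; return X@T[:3,:3].T+T[:3,3]
E
python3 - <<'E'
from h import *
np.set_printoptions(precision=1,suppress=True)
for n,roi in [("scene",(170,450,170,390)),("side",(220,460,160,400))]:
    p=cv2.imread(f"pics/{n}0.png"); d=np.load(f"pics/{n}0.npy")
    m=cork(p); k,l,st,ce=cv2.connectedComponentsWithStats(m)
    for i in range(1,k):
        if st[i,4]<25: continue
        u,v=ce[i]
        if not(roi[0]<u<roi[1] and roi[2]<v<roi[3]): continue
        X=world(n,d,l==i); z=np.median(X[:,2])
        if np.median(X[:,0])>680: continue
        v,u=np.nonzero(l==i); Y=onplane(n,np.c_[u,v],z)[:,:2]
        r=cv2.minAreaRect(Y.astype(np.float32))
        print(n,ce[i],st[i,4],"z",z,"mean",np.mean(Y,0),"rect",np.array(r[0]),np.array(r[1]),round(r[2],1))
E
```

```text
scene [199.6 188.7] 72 z 98.31203321336766 mean [535.7 357.6] rect [535.9 357.5] [28.1 26.9] 88.3
scene [294.1 199.6] 80 z 97.99326384708993 mean [616.8 141.8] rect [617.  141.8] [30.8 28.3] 80.3
scene [302.8 218.9] 35 z 49.808465147778925 mean [620.1 120.7] rect [624.3 121.2] [42.4 15.1] 9.8
scene [398.  276.9] 745 z 6.756129782430916 mean [ 596.9 -140.9] rect [ 597.8 -140.4] [74.  73.9] 55.5
scene [279.9 279.8] 679 z 7.139461736682904 mean [452.3  70. ] rect [452.8  70.8] [75.2 76.2] 89.7
scene [342.8 305.6] 471 z 6.966293617429525 mean [455.1 -83.1] rect [455.6 -82.3] [54.8 59. ] 32.0
scene [406.1 348.2] 705 z 6.861426296018902 mean [ 419.7 -237.3] rect [ 420.4 -236.8] [55.9 57.3] 14.3
side [277.4 179.4] 58 z 95.06039434610483 mean [534.4 357.4] rect [534.6 357.6] [27.7 29.3] 2.4
side [341.7 208.5] 70 z 95.31501647925232 mean [615.9 141.3] rect [615.6 141.6] [24.2 31.3] 62.8
side [347.8 228.9] 40 z 47.159220781295474 mean [622.4 121.2] rect [624.  125.7] [47.6 17.1] 28.0
side [292.  272.7] 465 z 4.163521849148735 mean [452.4  70.4] rect [453.1  71.4] [67.  74.1] 63.3
side [393.5 306.8] 711 z 4.340388689753069 mean [ 597.5 -141. ] rect [ 597.5 -140.5] [68.8 73.6] 56.2
side [321.  310.4] 352 z 4.392052573948865 mean [455.1 -83.5] rect [455.7 -82. ] [53.1 55.1] 64.2
side [338.  362.2] 562 z 4.462475763821606 mean [ 419.5 -237.5] rect [ 419.7 -236.9] [53.3 53.6] 14.0
```

```bash
python3 - <<'E'
from h import *
A=[]
for n in ["scene","side"]:
    d=np.load(f"pics/{n}0.npy"); A.append(world(n,d,d>0))
X=np.concatenate(A)
X=X[(X[:,0]>300)&(X[:,0]<850)&(abs(X[:,1])<500)&(X[:,2]>30)&(X[:,2]<700)]
import collections
g=collections.defaultdict(float)
for x,y,z in X: g[(int(x//40),int(np.floor(y/40)))]=max(g[(int(x//40),int(np.floor(y/40)))],z)
ys=range(12,-13,-1)
print("y:",[j*40+20 for j in ys])
for i in range(20,7,-1): print(i*40+20,[int(g.get((i,j),0)) for j in ys])
s=arm.read_state(); R=toolT(s)[:3,:3]; print(R.round(4)); print(R.T@(np.array([536,357,230])-s["position"]))
E
```

```text
y: [500, 460, 420, 380, 340, 300, 260, 220, 180, 140, 100, 60, 20, -20, -60, -100, -140, -180, -220, -260, -300, -340, -380, -420, -460]
820 [102, 104, 103, 101, 89, 101, 0, 113, 113, 83, 0, 0, 102, 105, 106, 41, 0, 0, 0, 0, 158, 160, 0, 0, 0]
780 [162, 103, 93, 100, 100, 98, 0, 0, 0, 0, 0, 0, 304, 342, 306, 106, 0, 0, 0, 0, 188, 190, 0, 0, 0]
740 [187, 0, 0, 0, 0, 0, 0, 0, 0, 0, 0, 0, 307, 343, 286, 105, 0, 0, 0, 0, 115, 186, 0, 0, 0]
700 [0, 0, 0, 0, 0, 0, 0, 0, 0, 0, 0, 0, 104, 342, 108, 99, 0, 0, 0, 0, 0, 0, 0, 0, 0]
660 [0, 0, 0, 0, 0, 0, 0, 0, 0, 51, 50, 0, 0, 0, 0, 0, 0, 0, 0, 0, 0, 0, 0, 0, 0]
620 [0, 0, 0, 0, 0, 0, 0, 0, 98, 100, 98, 0, 0, 0, 0, 0, 0, 0, 0, 0, 0, 0, 0, 0, 0]
580 [0, 0, 0, 0, 49, 0, 0, 0, 49, 99, 49, 0, 0, 0, 0, 0, 0, 0, 0, 0, 0, 47, 45, 0, 0]
540 [0, 0, 0, 101, 100, 49, 0, 0, 0, 0, 0, 0, 0, 0, 0, 0, 0, 0, 0, 0, 0, 51, 50, 0, 0]
500 [0, 0, 0, 99, 99, 42, 0, 0, 0, 0, 0, 0, 0, 0, 0, 0, 0, 0, 0, 0, 0, 49, 48, 0, 0]
460 [0, 0, 0, 0, 0, 0, 62, 60, 0, 0, 0, 0, 0, 0, 0, 0, 0, 0, 0, 0, 0, 0, 0, 0, 0]
420 [0, 0, 0, 0, 0, 61, 60, 61, 0, 0, 0, 0, 0, 0, 0, 0, 0, 0, 0, 0, 0, 0, 0, 0, 0]
380 [0, 0, 0, 0, 0, 0, 61, 62, 0, 0, 0, 0, 0, 0, 0, 0, 0, 0, 0, 0, 0, 0, 0, 0, 0]
340 [0, 0, 0, 0, 0, 0, 0, 0, 0, 0, 0, 0, 0, 0, 0, 0, 0, 0, 0, 0, 0, 0, 0, 0, 0]
[[-3.511e-01 -9.363e-01  0.000e+00]
 [-9.363e-01  3.511e-01  1.000e-04]
 [-1.000e-04 -0.000e+00 -1.000e+00]]
[ 102.52022322 -376.52116936    1.34158005]
```

>>> move_arm(
  targets=[
    [10.2,-37.6,1,0,0,0,0],
    [10.2,-37.6,1,0,0,0,0],
    [10.2,-37.6,1,0,0,0,0],
    [10.2,-37.6,1,0,0,0,0],
    [10.2,-37.6,1,0,0,0,0],
    [10.2,-37.6,1,0,0,0,0],
    [10.2,-37.6,1,0,0,0,0],
    [10.2,-37.6,1,0,0,0,0],
    [10.2,-37.6,1,0,0,0,0],
    [10.2,-37.6,1,0,0,0,0],
  ],
)

```text
clock: 2.4
position: [534.6, 358.9, 221.6]
ee_rot: [-0.571, 0.821, 0.0, 0.0]
contact_force: [0.7, -1.0, 1.2]
gripper_width: 85.4
```

```bash
cat > look.py <<'E'
import sys
from h import *
np.set_printoptions(precision=2,suppress=True)
t=sys.argv[1]
s=arm.read_state(); p,d=arm.get_image("wrist"); cv2.imwrite(f"pics/{t}.png",p); np.save(f"pics/{t}.npy",d); pickle.dump(s,open(f"pics/{t}.pkl","wb"))
print(s["clock"],s["position"],s["joints"],toolT(s)[:2,:2].ravel(),s["gripper_width"],s["contact_force"])
def blobs(t,s,p,d,minA=150,maxr=900):
    m=cork(p); k,l,st,ce=cv2.connectedComponentsWithStats(m)
    for i in range(1,k):
        if st[i,4]<minA: continue
        X=wrist_depth(s,d,l==i); z=np.median(X[:,2])
        if z<-20 or z>150: continue
        v,u=np.nonzero(l==i); Y=wrist_plane(s,np.c_[u,v],z)[:,:2]
        r=cv2.minAreaRect(Y.astype(np.float32))
        print(ce[i],st[i,4],"z",z,"mean",Y.mean(0),"rect",np.array(r[0]),np.array(r[1]),round(r[2],1))
blobs(t,s,p,d)
E
python3 look.py w1
```

```text
2.4 [534.59 358.86 221.62] [ 0.84  0.42  0.04 -0.   -1.19  0.37] [-0.35 -0.94 -0.94  0.35] 85.39438967243844 [ 0.69 -1.04  1.22]
[535.6  47.3] 1139 z 96.4869122932476 mean [616.35 141.38] rect [616.4  141.02] [34.9  34.65] 55.6
[513.79  82.02] 152 z 48.46834469331742 mean [590.95 144.64] rect [589.27 143.78] [24.8  11.74] 80.9
[573.26 189.02] 2304 z 5.391241421619583 mean [452.63  69.39] rect [452.18  67.94] [72.78 75.98] 78.9
[330.06 192.69] 426 z 48.73198444584739 mean [547.81 340.41] rect [548.23 341.64] [48.24 17.25] 46.5
[326.45 209.92] 229 z 96.73808686207622 mean [545.59 345.84] rect [544.35 346.66] [13.75 12.48] 87.2
```

View pics/w1.png

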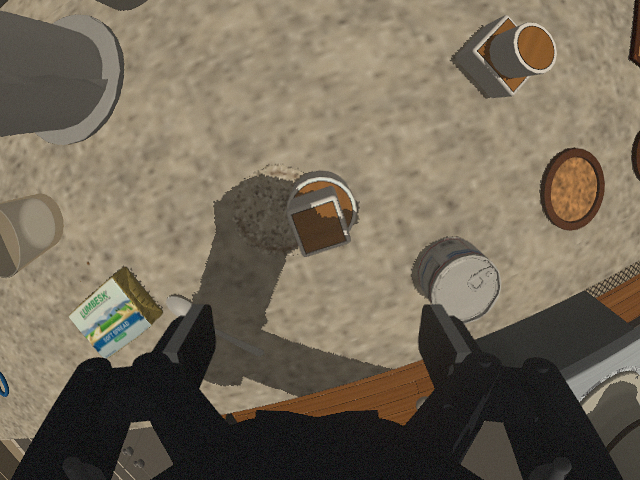

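The wrist view shows the small square lid in the arm's shadow, with corners at about (289,213), (338,197), (350,240) and (303,255). The second pile is at (515,55), the tin at (462,285) and the big round tray at (573,189).

```bash
cat >> h.py <<'E'
def cluster(X,zlo,zhi,c,rad):
    Y=X[(X[:,2]>zlo)&(X[:,2]<zhi)&(np.hypot(X[:,0]-c[0],X[:,1]-c[1])<rad)]
    r=cv2.minAreaRect(Y[:,:2].astype(np.float32)); 
    return len(Y),np.median(Y[:,2]),Y[:,:2].mean(0),np.array(r[0]),np.array(r[1]),round(r[2],1)
E
python3 - <<'E'
from h import *
np.set_printoptions(precision=1,suppress=True)
s=pickle.load(open("pics/w1.pkl","rb")); d=np.load("pics/w1.npy"); X=wrist_depth(s,d,d>0)
print("ss",*cluster(X,92,102,(535,357),45))
print("br",*cluster(X,44,53,(535,357),50))
print("sr",*cluster(X,92,102,(617,142),45))
print("bs",*cluster(X,44,53,(617,142),55))
print("bs sides",*cluster(X,10,53,(617,142),55))
E
```

```text
ss 2669 96.52906182133802 [536.2 355.5] [535.3 355.9] [40.8 40.3] 88.2
br 1141 48.50916380876134 [546.5 342.5] [542.1 350.3] [61.9 46.1] 65.8
sr 1806 96.28531422056216 [616.3 143.3] [616.2 141.6] [43.5 43.4] 30.4
bs 1285 48.10614005572336 [617.7 152.7] [616.9 138.4] [58.3 59.7] 28.0
bs sides 2307 46.02682401588419 [616.  156.6] [617.  138.6] [58.7 59.9] 28.0
```

>>> move_arm(
  targets=[
    [0.25,-0.2,3,0,0,-9.4,0],
    [0.25,-0.2,6,0,0,-18.7,0],
    [0.25,-0.2,9,0,0,-18.7,0],
    [0.25,-0.2,11.5,0,0,-18.7,0],
    [0.25,-0.2,13.5,0,0,-18.7,0],
    [0.25,-0.2,15,0,0,-18.7,0],
    [0.25,-0.2,16,0,0,-18.7,0],
    [0.25,-0.2,16.5,0,0,-18.7,0],
    [0.25,-0.2,16.5,0,0,-18.7,0],
    [0.25,-0.2,16.5,0,0,-18.7,255],
    [0.25,-0.2,16.5,0,0,-18.7,255],
    [0.25,-0.2,16.5,0,0,-18.7,255],
    [0.25,-0.2,16.5,0,0,-18.7,255],
    [0.25,-0.2,16.5,0,0,-18.7,255],
    [0.25,-0.2,16.5,0,0,-18.7,255],
    [0.25,-0.2,16.5,0,0,-18.7,255],
  ],
)

```text
clock: 4.45
position: [537.1, 355.1, 57.0]
ee_rot: [-0.696, 0.718, -0.0, 0.001]
contact_force: [-0.8, 0.5, 5.2]
gripper_width: 39.3
```

```bash
python3 look.py w2
```

```text
4.45 [537.11 355.07  57.04] [ 0.84  0.58 -0.15  0.   -0.84  0.7 ] [-0.03 -1.   -1.    0.03] 39.304069878986006 [-0.79  0.53  5.21]
[628.57 348.43] 1084 z 5.448689978290247 mean [443.54  83.32] rect [441.7   84.98] [71.33 32.66] 27.7
```

View pics/w2.png

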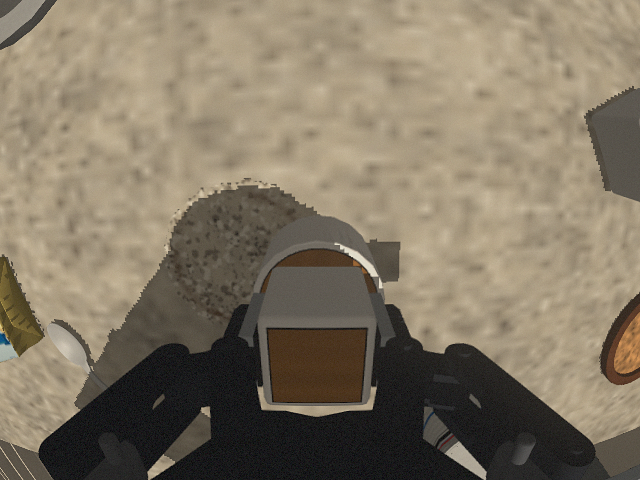

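The pot is gripped (width 39.3 mm, lid centred at (316,365)). I'll lift it and carry it to just short of the small square tray to re-measure.

>>> move_arm(
  targets=[
    [0,0,-1,0,0,0,255],
    [0,0,-4,0,0,0,255],
    [0,0,-8.5,0,0,0,255],
    [0,0,-12.5,0,0,0,255],
    [4,1,-12.5,0,0,0,255],
    [9.5,2,-12.5,0,0,0,255],
    [15.5,3.2,-12.5,0,0,-4,255],
    [21.5,4.5,-12.5,0,0,-8,255],
    [27.5,5.8,-12.5,0,0,-12,255],
    [33.5,7,-12.5,0,0,-16,255],
    [39.5,8.3,-12.5,0,0,-16,255],
    [44.5,9.4,-12.5,0,0,-16,255],
    [47.8,10.1,-12.5,0,0,-16,255],
    [47.8,10.1,-12.5,0,0,-16,255],
    [47.8,10.1,-12.5,0,0,-16,255],
  ],
)

```text
clock: 6.38
position: [419.7, -119.8, 181.0]
ee_rot: [0.789, -0.615, -0.001, 0.0]
contact_force: [-0.1, 0.4, -1.1]
gripper_width: 39.4
```

```bash
python3 look.py w3
```

```text
6.375 [ 419.72 -119.79  180.99] [ 0.1   0.11 -0.5  -0.   -0.96  1.72] [ 0.24 -0.97 -0.97 -0.24] 39.35724787298448 [-0.09  0.39 -1.08]
[390.38  32.28] 5760 z 5.717140090752139 mean [ 591.15 -142.51] rect [ 596.99 -141.6 ] [74.11 74.  ] 55.7
[129.23 116.7 ] 2270 z 6.05271112693643 mean [468.79  69.07] rect [470.7   70.04] [40.47 75.87] 3.7
[294.59 149.5 ] 1404 z 5.843561997811861 mean [469.65 -88.9 ] rect [469.2  -88.57] [57.77 29.37] 74.4
[471.31 240.08] 367 z 10.161100246803585 mean [ 432.33 -268.13] rect [ 428.25 -269.23] [73.23  8.88] 15.0
[404.86 244.15] 395 z 10.275478589708484 mean [ 412.53 -205.3 ] rect [ 410.36 -206.81] [69.63  9.7 ] 13.2
[437.08 242.98] 3093 z 5.6493463761922555 mean [ 420.24 -237.2 ] rect [ 419.79 -237.94] [55.75 55.81] 15.0
```

View pics/w3.png

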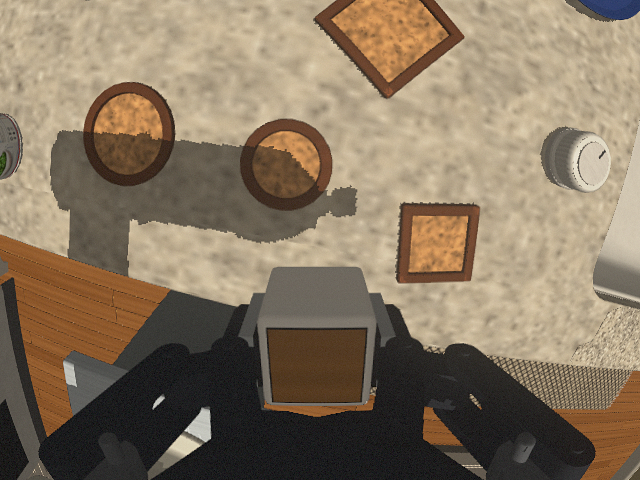

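The small square tray is at (437,243), re-measured at world (420,-237.5) and 14–15°. The timer is at (578,160), clear of the path.

>>> move_arm(
  targets=[
    [5.5,1.4,0,0,0,0,255],
    [10.5,2.6,0,0,0,0,255],
    [11.4,2.8,2,0,0,0,255],
    [11.4,2.8,6.5,0,0,0,255],
    [11.4,2.8,11,0,0,0,255],
    [11.4,2.8,14,0,0,0,255],
    [11.4,2.8,15.5,0,0,0,255],
    [11.4,2.8,16.1,0,0,0,255],
    [11.4,2.8,16.4,0,0,0,255],
    [11.4,2.8,16.6,0,0,0,255],
    [11.4,2.8,16.6,0,0,0,255],
  ],
)

```text
clock: 7.8
position: [421.3, -237.3, 15.8]
ee_rot: [0.789, -0.615, 0.0, -0.0]
contact_force: [-0.2, 0.1, -1.0]
gripper_width: 39.5
```

```bash
python3 look.py w4; python3 - <<'E'
from h import *
for n in ["scene","side"]:
    p,d=arm.get_image(n); cv2.imwrite(f"pics/{n}1.png",p)
a=cv2.imread("pics/scene1.png")[250:420,320:500]; b=cv2.imread("pics/side1.png")[270:440,260:440]
cv2.imwrite("pics/c1.png",cv2.resize(np.hstack([a,b]),None,fx=2.2,fy=2.2))
E
```

```text
7.8 [ 421.28 -237.26   15.76] [-0.18  0.43 -0.59  0.   -0.55  1.99] [ 0.24 -0.97 -0.97 -0.24] 39.544552051970086 [-0.18  0.08 -1.03]
[389.38 261.18] 279 z 10.357758764603119 mean [ 449.13 -264.1 ] rect [ 447.35 -264.74] [19.71  5.38] 15.5
[366.35 258.73] 580 z 5.752893156035526 mean [ 446.28 -255.  ] rect [ 443.56 -254.55] [16.79 12.86] 17.0
```

View pics/w4.png

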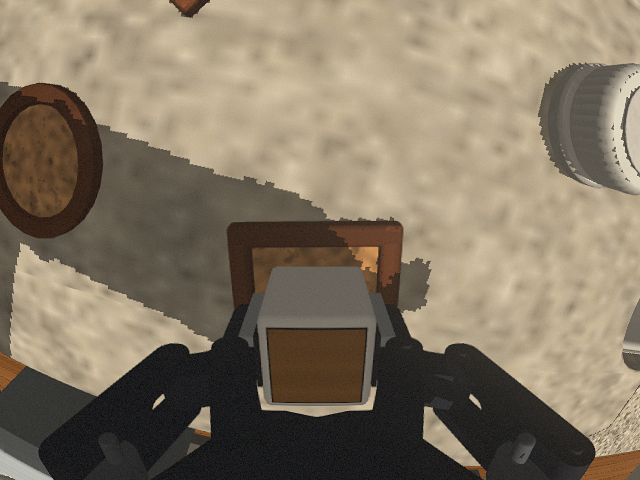

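View pics/c1.png

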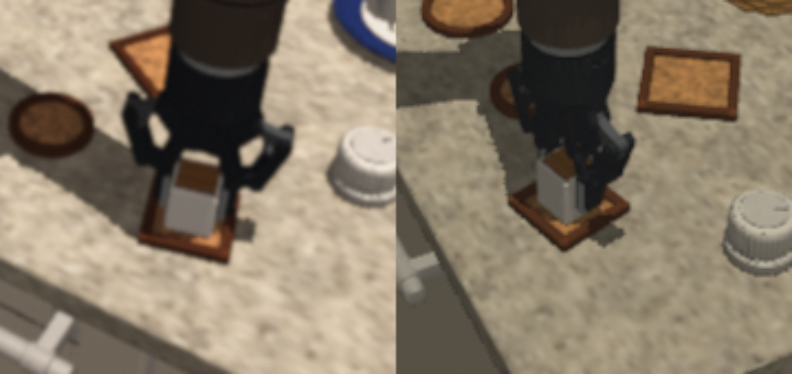

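The pot sits centred and square over its tray in all three views, about 1–2 mm up. I'll ease it down.

>>> move_arm(
  targets=[
    [0,0,0.1,0,0,0,255],
    [0,0,0.15,0,0,0,255],
    [0,0,0.15,0,0,0,255],
  ],
)

```text
clock: 8.32
position: [421.0, -237.3, 14.0]
ee_rot: [0.789, -0.615, 0.0, 0.0]
contact_force: [-0.1, 0.3, 1.7]
gripper_width: 39.9
```

>>> move_arm(
  targets=[
    [0,0,0.05,0,0,0,255],
    [0,0,0.05,0,0,0,255],
  ],
)

```text
clock: 8.57
position: [420.9, -237.3, 14.0]
ee_rot: [0.789, -0.615, 0.0, 0.0]
contact_force: [-1.5, -0.1, 6.0]
gripper_width: 39.5
```

>>> move_arm(
  targets=[
    [0,0,0,0,0,0,0],
    [0,0,0,0,0,0,0],
    [0,0,0,0,0,0,0],
    [0,0,0,0,0,0,0],
    [0,0,0,0,0,0,0],
    [0,0,-2,0,0,0,0],
    [0,0,-6,0,0,0,0],
    [0,0,-12,0,0,0,0],
    [0,0,-17.5,0,0,0,0],
    [-4.5,-4,-17.5,0,0,0,0],
    [-9,-8,-17.5,0,0,-4,0],
    [-13.5,-11.9,-17.5,0,0,-9,0],
    [-18,-15.9,-17.5,0,0,-13.9,0],
    [-22.5,-19.8,-17.5,0,0,-13.9,0],
    [-27,-23.8,-17.5,0,0,-13.9,0],
    [-30.5,-26.9,-17.5,0,0,-13.9,0],
    [-32,-28.2,-17.5,0,0,-13.9,0],
    [-32,-28.2,-17.5,0,0,-13.9,0],
    [-32,-28.2,-17.5,0,0,-13.9,0],
  ],
)

```text
clock: 10.95
position: [615.5, 140.9, 188.2]
ee_rot: [0.857, -0.515, -0.0, 0.0]
contact_force: [-0.1, -0.4, 0.6]
gripper_width: 85.2
```

```bash
python3 look.py w5; python3 - <<'E'
from h import *
np.set_printoptions(precision=1,suppress=True)
s=pickle.load(open("pics/w5.pkl","rb")); d=np.load("pics/w5.npy"); X=wrist_depth(s,d,d>0)
print("sr",*cluster(X,92,102,(617,142),45))
print("bs",*cluster(X,44,53,(617,142),55))
print("ss",*cluster(X,46,60,(420,-237),55))
p,d=arm.get_image("scene"); cv2.imwrite("pics/scene2.png",p)
E
```

```text
10.95 [615.52 140.85 188.22] [ 0.48  0.43 -0.04 -0.   -1.11  1.58] [ 0.47 -0.88 -0.88 -0.47] 85.20128064503368 [-0.07 -0.41  0.58]
[573.18 168.39] 4369 z 98.87477391771549 mean [758.6   -3.64] rect [756.   -16.79] [121.42 132.02] 18.6
[512.24 128.61] 279 z 36.93809093994071 mean [768.08  30.98] rect [769.62  30.73] [10.91 40.4 ] 75.4
[530.89 160.43] 415 z 83.54160979260064 mean [744.24  27.11] rect [744.63  28.32] [52.79 15.39] 15.3
[516.04 169.  ] 219 z 67.89746377348149 mean [734.56  26.1 ] rect [734.55  27.25] [35.02  7.69] 33.9
[634.29 207.47] 150 z 99.14755550011886 mean [771.57 -84.22] rect [771.18 -84.52] [22.44 10.02] 20.6
[522.3  222.66] 358 z 61.94275763520142 mean [702.27  -9.46] rect [699.6 -12.2] [55.82 16.15] 71.2
[521.25 336.88] 2416 z 5.497429859911506 mean [ 598.86 -140.64] rect [ 597.   -142.42] [71.97 73.56] 55.5
[303.88 369.53] 2920 z 5.859701763104056 mean [453.9   69.34] rect [452.51  68.64] [75.7  74.85] 67.1
[408.32 408.67] 506 z 5.738414675481465 mean [454.6  -71.46] rect [455.03 -70.08] [53.35 25.64] 0.2
[495.23 474.28] 175 z 53.42654408689475 mean [ 423.61 -238.15] rect [ 424.14 -238.  ] [22.86 31.12] 10.5
sr 3183 96.6465165813647 [618.2 141.5] [617.3 140.9] [43.2 42.9] 26.7
bs 1780 48.436538107932165 [631.7 140.9] [617.9 138.2] [57.3 58.4] 28.1
ss 391 52.848626398038334 [ 428.1 -233.2] [ 426.3 -235.8] [29.8 41.1] 12.8
```

View pics/w5.png

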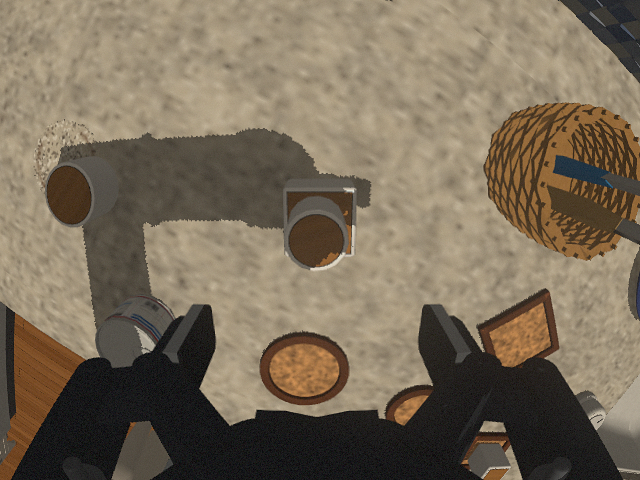

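View pics/scene2.png

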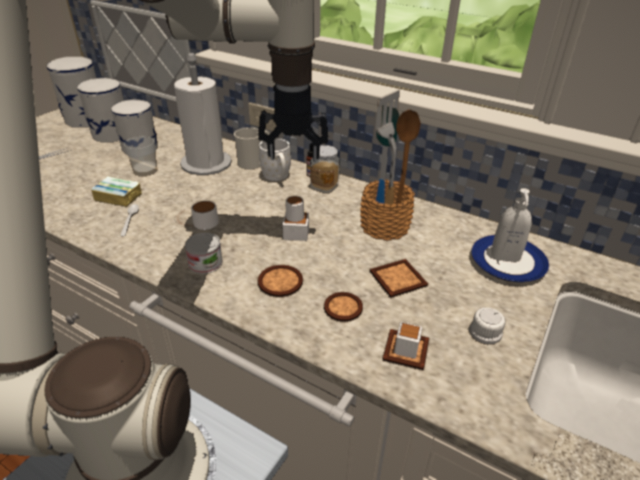

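The small square pot stands in its tray at scene (407,345). The wrist view shows the small round lid at (316,240) on the square pot, with all else clear.

>>> move_arm(
  targets=[
    [0.05,-0.1,4,0,0,0,0],
    [0.05,-0.1,8,0,0,0,0],
    [0.05,-0.1,11,0,0,0,0],
    [0.05,-0.1,12.5,0,0,0,0],
    [0.05,-0.1,13.1,0,0,0,0],
    [0.05,-0.1,13.1,0,0,0,0],
    [0.05,-0.1,13.1,0,0,0,255],
    [0.05,-0.1,13.1,0,0,0,255],
    [0.05,-0.1,13.1,0,0,0,255],
    [0.05,-0.1,13.1,0,0,0,255],
    [0.05,-0.1,13.1,0,0,0,255],
    [0.05,-0.1,13.1,0,0,0,255],
    [0.05,-0.1,13.1,0,0,0,255],
  ],
)

```text
clock: 12.68
position: [618.0, 142.4, 58.4]
ee_rot: [0.857, -0.514, 0.001, -0.001]
contact_force: [-1.5, 1.4, 6.0]
gripper_width: 42.7
```

```bash
python3 look.py w6
```

```text
12.675 [617.97 142.4   58.41] [ 0.48  0.56 -0.18  0.   -0.83  1.58] [ 0.47 -0.88 -0.88 -0.47] 42.70076639129623 [-1.55  1.41  5.99]
[618.02 149.62] 322 z 37.81150669345999 mean [767.35  29.23] rect [770.55  28.86] [ 6.53 48.39] 80.6
[600.16 150.44] 189 z 22.305474003369397 mean [764.82  28.75] rect [766.64  28.72] [ 5.6  29.31] 82.2
[621.43 193.13] 521 z 53.16861718296079 mean [743.39  26.25] rect [743.74  25.72] [54.5   8.78] 15.6
[629.99 197.02] 223 z 60.900091393278075 mean [742.48  27.09] rect [743.05  27.54] [26.42  6.07] 9.4
[597.71 209.71] 217 z 37.62087342927427 mean [730.79  22.32] rect [731.21  22.91] [27.67  5.97] 37.2
[634.26 225.64] 329 z 68.55524495185236 mean [730.53  21.86] rect [730.7   22.29] [30.58  7.68] 27.9
[620.89 252.02] 183 z 60.756510065044566 mean [716.92  12.02] rect [716.76  12.18] [21.84  6.43] 57.4
[616.18 284.78] 394 z 53.386438774261904 mean [702.31  -9.4 ] rect [700.69 -11.75] [48.97 11.6 ] 71.9
[631.6  285.13] 230 z 68.55941126716168 mean [706.33  -2.75] rect [703.68  -7.12] [40.78  6.25] 63.1
[586.29 404.1 ] 1779 z 5.488957338912343 mean [ 608.44 -144.93] rect [ 601.12 -147.15] [69.91 61.66] 56.5
```

View pics/w6.png

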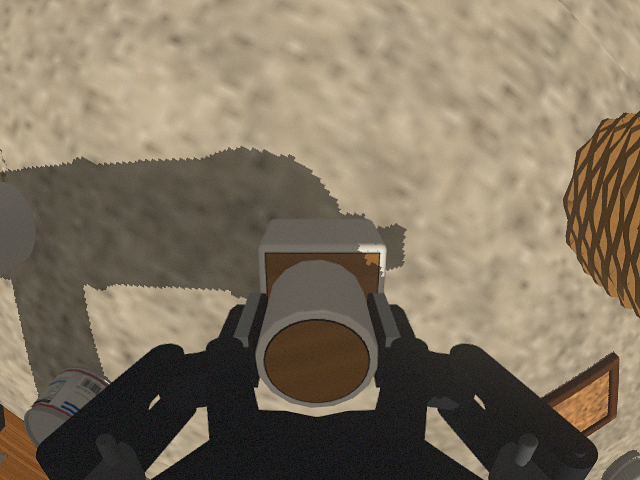

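>>> move_arm(
  targets=[
    [0,0,-1,0,0,0,255],
    [0,0,-4,0,0,0,255],
    [0,0,-9,0,0,0,255],
    [2,4,-10,0,0,0,255],
    [4.5,9,-10,0,0,0,255],
    [7,14,-10,0,0,0,255],
    [9.7,19.5,-9,0,0,0,255],
    [11.7,23.5,-6,0,0,0,255],
    [12.3,25,-3,0,0,0,255],
    [12.3,25,0,0,0,0,255],
    [12.3,25,2,0,0,0,255],
    [12.3,25,3.2,0,0,0,255],
    [12.3,25,3.8,0,0,0,255],
    [12.3,25,3.8,0,0,0,255],
  ],
)

```text
clock: 14.48
position: [454.6, -84.1, 19.4]
ee_rot: [0.857, -0.515, -0.0, 0.0]
contact_force: [-0.2, -0.4, -1.8]
gripper_width: 42.4
```

```bash
python3 look.py w7; python3 - <<'E'
from h import *
for n in ["scene","side"]:
    p,d=arm.get_image(n); cv2.imwrite(f"pics/{n}3.png",p)
a=cv2.imread("pics/scene3.png")[230:370,260:440]; b=cv2.imread("pics/side3.png")[240:380,240:420]
cv2.imwrite("pics/c3.png",cv2.resize(np.hstack([a,b]),None,fx=2.2,fy=2.2))
E
```

```text
14.475 [454.61 -84.06  19.36] [ 0.17  0.4  -0.64  0.   -0.53  1.89] [ 0.47 -0.88 -0.88 -0.47] 42.379073560075504 [-0.18 -0.35 -1.81]
[552.33  97.95] 16672 z 5.645605375356581 mean [ 595.87 -139.02] rect [ 597.82 -142.03] [74.03 72.74] 55.5
[ 59.99 101.39] 1395 z 6.006479741029665 mean [483.07  72.4 ] rect [481.03  73.89] [19.5  53.46] 19.3
[ 32.34 186.94] 197 z 6.038065920563952 mean [434.49  74.54] rect [433.83  75.51] [17.48 11.55] 42.5
[523.05 206.57] 237 z 10.154973314683104 mean [ 540.57 -148.97] rect [ 542.21 -147.03] [19.44  7.46] 53.4
[332.34 243.21] 162 z 5.815142575396038 mean [481.44 -79.12] rect [481.67 -78.31] [15.72  7.23] 77.1
[278.62 258.64] 152 z 5.942189927182824 mean [463.6  -61.25] rect [463.77 -61.84] [9.  6.5] 67.1
```

View pics/w7.png

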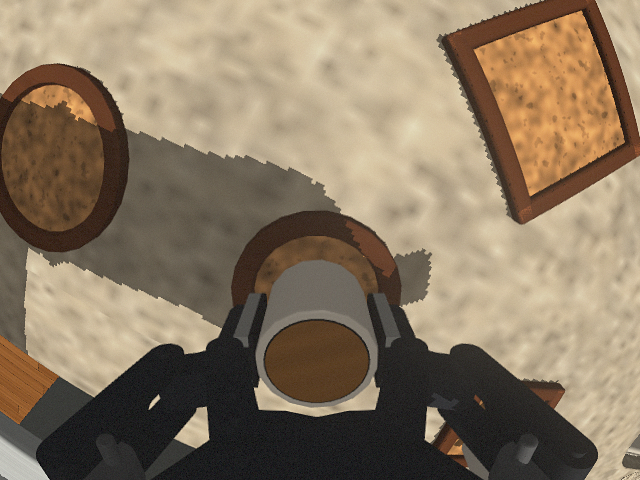

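View pics/c3.png

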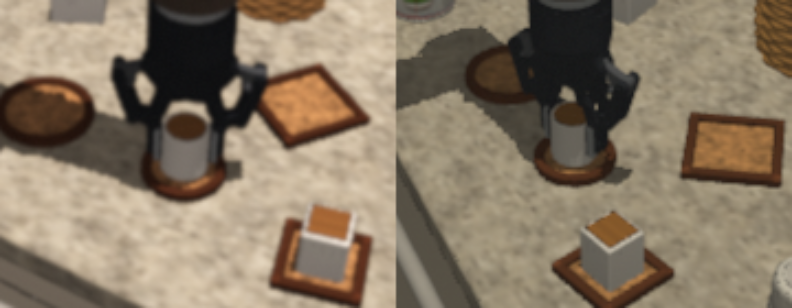

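The small round pot is centred over its tray in all views, and the small square pot stands squarely in its own. I'll lower to the expected contact at TCP z ≈ 15.4.

>>> move_arm(
  targets=[
    [0.05,0,0.2,0,0,0,255],
    [0.05,0,0.35,0,0,0,255],
    [0.05,0,0.4,0,0,0,255],
    [0.05,0,0.4,0,0,0,255],
  ],
)

```text
clock: 15.12
position: [454.7, -84.6, 15.4]
ee_rot: [0.857, -0.515, -0.0, 0.0]
contact_force: [-0.4, 0.6, -0.1]
gripper_width: 42.8
```

>>> move_arm(
  targets=[
    [0,0,0.05,0,0,0,255],
    [0,0,0.05,0,0,0,255],
  ],
)

```text
clock: 15.38
position: [454.6, -84.6, 15.4]
ee_rot: [0.857, -0.515, 0.0, 0.0]
contact_force: [-1.8, 1.5, 5.5]
gripper_width: 42.7
```

>>> move_arm(
  targets=[
    [0,0,0,0,0,0,0],
    [0,0,0,0,0,0,0],
    [0,0,0,0,0,0,0],
    [0,0,0,0,0,0,0],
    [0,0,0,0,0,0,0],
    [0,0,-2,0,0,0,0],
    [0,0,-6,0,0,0,0],
    [0,0,-11,0,0,0,0],
    [-2,-4,-14,0,0,0,0],
    [-4.4,-9,-14,0,0,0,0],
    [-6.8,-14,-14,0,0,0,0],
    [-9.2,-19,-14,0,0,0,0],
    [-11.2,-23,-14,0,0,0,0],
    [-12,-24.8,-14,0,0,0,0],
    [-12,-24.8,-14,0,0,0,0],
    [-12,-24.8,-14,0,0,0,0],
  ],
)

```text
clock: 17.38
position: [616.5, 137.4, 154.5]
ee_rot: [0.857, -0.515, -0.0, 0.0]
contact_force: [0.1, 0.0, 0.1]
gripper_width: 85.2
```

```bash
python3 look.py w8; python3 - <<'E'
from h import *
np.set_printoptions(precision=1,suppress=True)
s=pickle.load(open("pics/w8.pkl","rb")); d=np.load("pics/w8.npy"); X=wrist_depth(s,d,d>0)
print("bs",*cluster(X,44,53,(617,140),55))
print("br",*cluster(X,44,53,(537,355),55))
E
```

```text
17.375 [616.49 137.38 154.45] [ 0.47  0.46 -0.08 -0.   -1.04  1.59] [ 0.47 -0.88 -0.88 -0.47] 85.19495121194608 [0.08 0.03 0.13]
[560.28 125.87] 414 z 68.48168485148646 mean [776.25  26.25] rect [778.3   25.38] [ 8.39 64.91] 74.5
[590.26 109.32] 179 z 83.15874598808908 mean [796.44  18.88] rect [796.15  19.13] [ 6.3  28.74] 67.5
[592.1  187.81] 3519 z 99.16171602400415 mean [747.62  -3.77] rect [749.28 -15.97] [125.08  84.16] 41.6
[528.94 129.27] 348 z 37.16588029497552 mean [767.82  31.13] rect [769.61  30.92] [11.63 40.47] 75.6
[554.48 166.55] 368 z 83.84214493359926 mean [744.49  25.16] rect [745.5   24.74] [53.65  8.49] 15.1
[535.78 181.76] 170 z 68.5512478915148 mean [730.59  22.86] rect [731.32  23.71] [27.1   6.19] 35.6
[533.5  231.23] 235 z 53.191158792860136 mean [701.41  -9.27] rect [699.03 -11.03] [44.96 11.84] 70.6
[329.17 257.94] 858 z 48.80142799400707 mean [607.14 120.94] rect [604.96 128.8 ] [17.57 44.84] 28.1
[533.57 345.72] 1826 z 5.460930479053559 mean [ 606.66 -135.85] rect [ 597.04 -142.63] [70.79 73.24] 55.7
[299.58 388.23] 3107 z 5.8354602353188625 mean [454.69  69.45] rect [454.4   69.05] [70.66 75.74] 15.4
bs 6313 48.62623431500427 [619.5 139.4] [618.4 138.6] [57.1 58.7] 28.1
br 2968 48.951210938827685 [538.  350.5] [536.  352.5] [61.3 61.7] 29.8
```

View pics/w8.png

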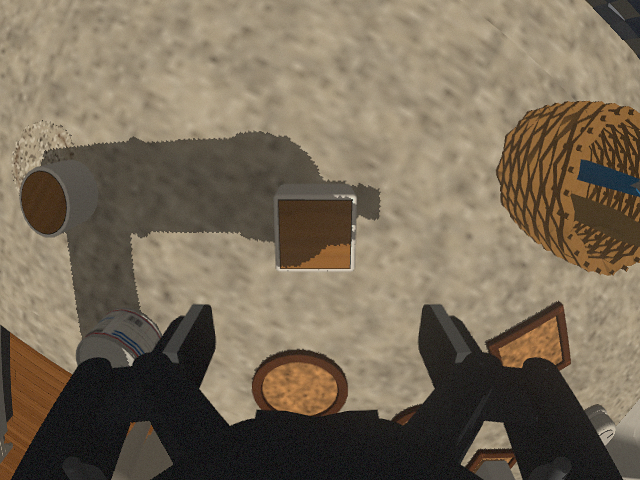

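The big square pot's lid at (315,233) is bare, and the small round pot is gone from it. I'll go down for it.

>>> move_arm(
  targets=[
    [0,-0.1,4,0,0,0,0],
    [0,-0.1,8,0,0,0,0],
    [0,-0.1,11,0,0,0,0],
    [0,-0.1,13,0,0,0,0],
    [0,-0.1,14,0,0,0,0],
    [0,-0.1,14.5,0,0,0,0],
    [0,-0.1,14.5,0,0,0,0],
    [0,-0.1,14.5,0,0,0,255],
    [0,-0.1,14.5,0,0,0,255],
    [0,-0.1,14.5,0,0,0,255],
    [0,-0.1,14.5,0,0,0,255],
    [0,-0.1,14.5,0,0,0,255],
    [0,-0.1,14.5,0,0,0,255],
  ],
)

```text
clock: 19.05
position: [618.8, 138.9, 11.0]
ee_rot: [0.857, -0.515, 0.001, -0.001]
contact_force: [-0.7, 1.4, 6.1]
gripper_width: 56.8
```

```bash
python3 look.py w9 | head -1
```

```text
19.05 [618.77 138.9   10.96] [ 0.48  0.62 -0.21  0.   -0.74  1.58] [ 0.47 -0.88 -0.88 -0.47] 56.80751062392048 [-0.69  1.39  6.05]
```

View pics/w9.png

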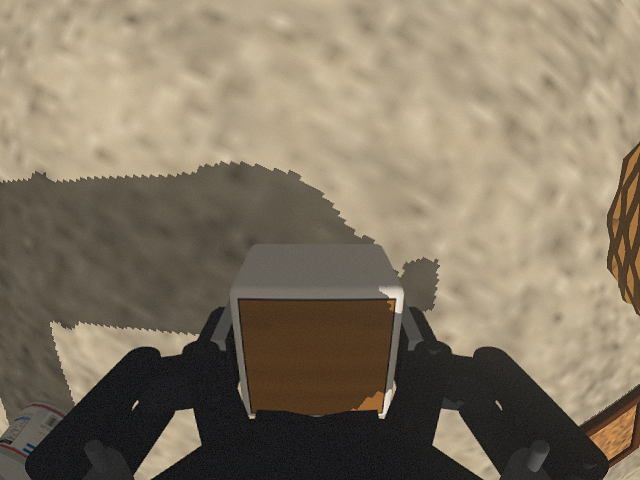

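>>> move_arm(
  targets=[
    [0,0,-1,0,0,0,255],
    [0,0,-4,0,0,0,255],
    [1,2,-8,0,0,0,255],
    [3.5,6,-9,0,0,0,255],
    [6,10,-9,0,0,-5,255],
    [9,13.5,-9,0,0,-10,255],
    [13,14.2,-9,0,0,-16,255],
    [17.5,14.6,-9,0,0,-22,255],
    [21.5,15,-8,0,0,-27.8,255],
    [23.7,15.1,-6,0,0,-27.8,255],
    [23.7,15.1,-4,0,0,-27.8,255],
    [23.7,15.1,-2.5,0,0,-27.8,255],
    [23.7,15.1,-1.3,0,0,-27.8,255],
    [23.7,15.1,-1,0,0,-27.8,255],
    [23.7,15.1,-1,0,0,-27.8,255],
  ],
)

```text
clock: 20.98
position: [596.5, -141.5, 20.1]
ee_rot: [0.956, -0.293, 0.0, -0.0]
contact_force: [0.3, 0.7, -2.4]
gripper_width: 57.2
```

```bash
python3 look.py w10; python3 - <<'E'
from h import *
for n in ["scene","side"]:
    p,d=arm.get_image(n); cv2.imwrite(f"pics/{n}4.png",p)
a=cv2.imread("pics/scene4.png")[200:340,300:480]; b=cv2.imread("pics/side4.png")[220:360,290:470]
cv2.imwrite("pics/c4.png",cv2.resize(np.hstack([a,b]),None,fx=2.2,fy=2.2))
E
```

```text
20.975 [ 596.5  -141.45   20.09] [ 0.03  0.58 -0.26  0.   -0.73  2.51] [ 0.83 -0.56 -0.56 -0.83] 57.19822058717883 [ 0.33  0.73 -2.41]
[426.69   9.63] 210 z 7.063209780882602 mean [709.54 -60.24] rect [709.57 -60.66] [ 4.   17.21] 27.2
[441.69   6.31] 202 z 22.43945194853808 mean [709.26 -63.55] rect [709.35 -63.72] [ 3.73 13.65] 34.8
[498.43   7.92] 339 z 45.46676802872975 mean [717.33 -75.13] rect [717.42 -75.4 ] [ 5.24 15.94] 58.1
[596.71   5.45] 756 z 70.23058138122217 mean [738.39 -88.1 ] rect [740.47 -88.93] [ 4.1  41.55] 72.3
[479.91  16.14] 223 z 30.17614245205128 mean [717.47 -74.34] rect [717.69 -74.74] [ 4.61 14.75] 56.5
[564.71  16.64] 731 z 53.50498893751917 mean [736.89 -88.11] rect [740.47 -90.06] [ 6.73 44.24] 68.8
[527.04  24.86] 348 z 38.03726242197902 mean [729.84 -85.44] rect [730.02 -86.37] [ 5.76 20.94] 51.5
[502.24  28.31] 153 z 22.373450486348503 mean [728.34 -82.79] rect [728.73 -83.01] [ 3.56 13.3 ] 48.3
[403.75 219.1 ] 1004 z 10.309389577778205 mean [ 650.22 -131.77] rect [ 644.39 -136.03] [30.28 20.78] 58.6
[358.98 232.77] 1667 z 5.789620532509787 mean [ 630.41 -127.44] rect [ 625.15 -127.07] [18.5  45.31] 55.5
[ 23.02 305.58] 180 z 10.69045698988512 mean [443.24 -53.59] rect [440.89 -53.93] [27.09  9.47] 25.2
[ 79.03 326.94] 1231 z 6.106430391973248 mean [467.86 -86.27] rect [461.6  -86.18] [42.49 63.21] 5.9
[ 23.85 380.81] 1717 z 54.00472149705386 mean [455.84 -85.82] rect [455.09 -86.32] [35.76 34.3 ] 25.4
[369.   402.81] 426 z 57.885126688888136 mean [ 602.4  -170.41] rect [ 599.66 -167.1 ] [12.67 18.6 ] 55.1
```

View pics/w10.png

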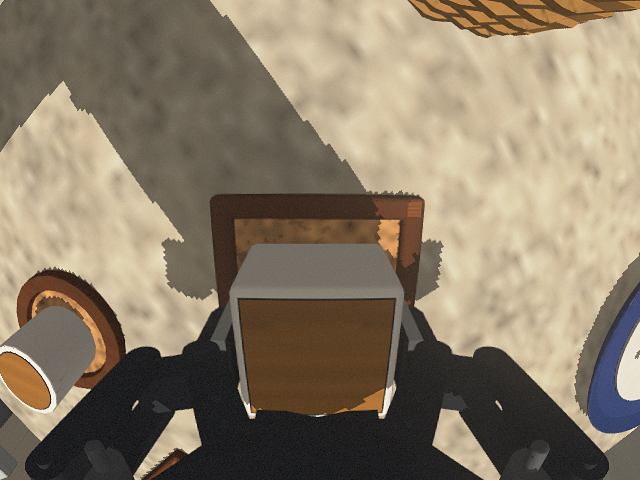

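View pics/c4.png

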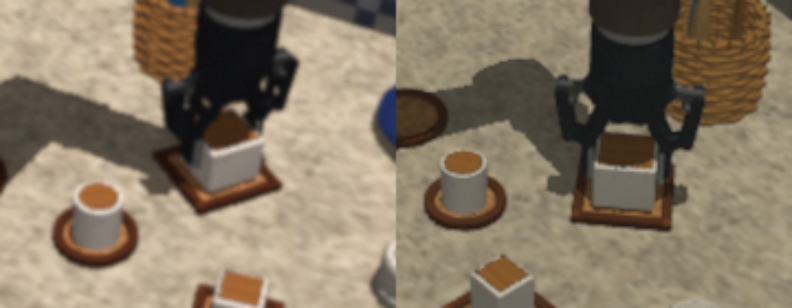

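The big square pot is parallel to and centred on its tray, and the small round pot stands in its own. Contact is expected at about z = 16.4.

>>> move_arm(
  targets=[
    [0,0,0.2,0,0,0,255],
    [0,0,0.35,0,0,0,255],
    [0,0,0.4,0,0,0,255],
    [0,0,0.4,0,0,0,255],
  ],
)

```text
clock: 21.62
position: [596.2, -141.8, 16.0]
ee_rot: [0.956, -0.294, -0.0, 0.0]
contact_force: [-1.7, 0.1, -1.6]
gripper_width: 57.0
```

>>> move_arm(
  targets=[
    [0,0,0.05,0,0,0,255],
    [0,0,0.05,0,0,0,255],
  ],
)

```text
clock: 21.88
position: [596.2, -141.8, 16.0]
ee_rot: [0.956, -0.294, 0.0, 0.0]
contact_force: [-3.0, 0.6, 3.7]
gripper_width: 57.1
```

>>> move_arm(
  targets=[
    [0,0,0,0,0,0,0],
    [0,0,0,0,0,0,0],
    [0,0,0,0,0,0,0],
    [0,0,0,0,0,0,0],
    [0,0,0,0,0,0,0],
    [0,0,-2,0,0,0,0],
    [0,0,-6,0,0,0,0],
    [0,0,-11,0,0,0,0],
    [-3,-1.4,-13.5,0,0,0,0],
    [-8,-3.7,-13.5,0,0,0,0],
    [-13,-6.2,-13.5,0,0,0,0],
    [-17.5,-9.5,-13.5,0,0,0,0],
    [-20.5,-14,-13.5,0,0,0,0],
    [-23,-19,-13.5,0,0,0,0],
    [-25.5,-24,-13.5,0,0,0,0],
    [-28,-29,-13.5,0,0,0,0],
    [-30.5,-33.5,-13.5,0,0,0,0],
    [-32.5,-37,-13.5,0,0,0,0],
    [-32.7,-37.5,-13.5,0,0,0,0],
    [-32.7,-37.5,-13.5,0,0,0,0],
  ],
)

```text
clock: 24.38
position: [535.9, 352.0, 149.9]
ee_rot: [0.956, -0.294, -0.0, 0.0]
contact_force: [0.0, -0.8, 0.2]
gripper_width: 85.6
```

```bash
python3 look.py w11; python3 - <<'E'
from h import *
np.set_printoptions(precision=1,suppress=True)
s=pickle.load(open("pics/w11.pkl","rb")); d=np.load("pics/w11.npy"); X=wrist_depth(s,d,d>0)
print("br",*cluster(X,44,53,(536,353),55))
Y=X[(X[:,2]>44)&(X[:,2]<53)&(np.hypot(X[:,0]-536,X[:,1]-353)<55)]; print(cv2.minEnclosingCircle(Y[:,:2].astype(np.float32)))
p,d=arm.get_image("scene"); cv2.imwrite("pics/scene5.png",p)
E
```

```text
24.375 [535.87 352.   149.92] [ 0.83  0.48 -0.06 -0.   -1.04  1.71] [ 0.83 -0.56 -0.56 -0.83] 85.57620760674082 [ 0.02 -0.82  0.15]
[322.87 257.19] 1150 z 48.81472571296595 mean [532.74 337.59] rect [531.24 338.38] [20.56 50.49] 74.4
[630.9  432.98] 201 z 99.33059545662442 mean [712.5  -29.33] rect [712.13 -35.96] [27.36 86.93] 8.6
br 5910 48.740360534211334 [537.1 355. ] [536.5 354.2] [61.2 61.3] 63.8
((536.4193115234375, 353.7915954589844), 31.15970802307129)
```

View pics/w11.png

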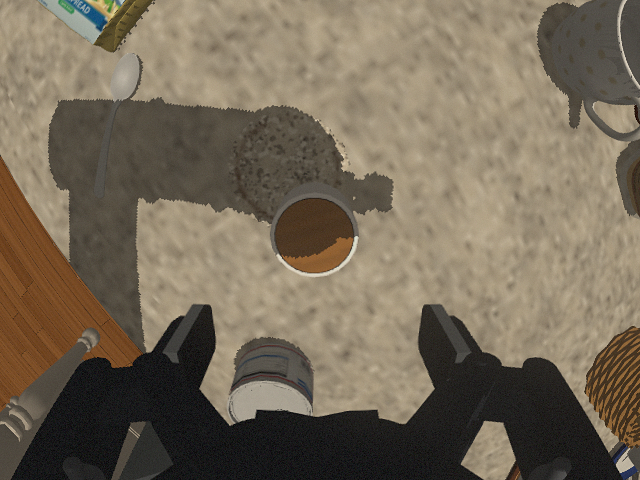

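View pics/scene5.png

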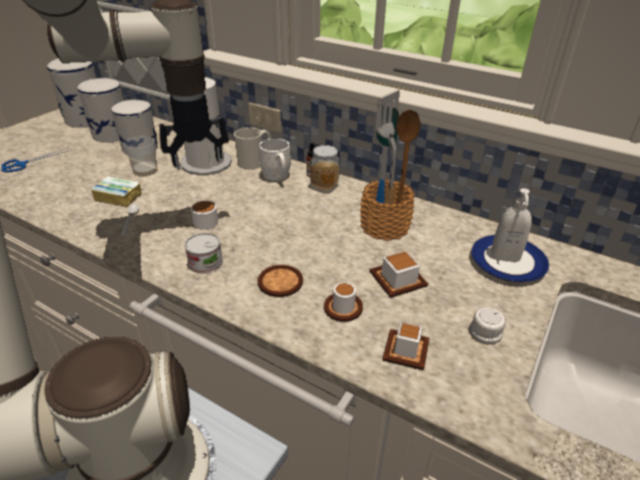

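Three pots stand in their trays in the scene view. The big round pot's bare lid is at wrist (314,233), and the tin at (271,380) is clear.

>>> move_arm(
  targets=[
    [-0.05,-0.1,4,0,0,0,0],
    [-0.05,-0.1,8,0,0,0,0],
    [-0.05,-0.1,11,0,0,0,0],
    [-0.05,-0.1,13,0,0,0,0],
    [-0.05,-0.1,13.8,0,0,0,0],
    [-0.05,-0.1,14.1,0,0,0,0],
    [-0.05,-0.1,14.1,0,0,0,0],
    [-0.05,-0.1,14.1,0,0,0,255],
    [-0.05,-0.1,14.1,0,0,0,255],
    [-0.05,-0.1,14.1,0,0,0,255],
    [-0.05,-0.1,14.1,0,0,0,255],
    [-0.05,-0.1,14.1,0,0,0,255],
    [-0.05,-0.1,14.1,0,0,0,255],
  ],
)

```text
clock: 26.1
position: [536.9, 354.0, 10.8]
ee_rot: [0.956, -0.293, 0.001, -0.001]
contact_force: [-1.9, 0.3, 6.1]
gripper_width: 60.7
```

```bash
python3 look.py w12 | head -1
```

```text
26.1 [536.87 354.02  10.76] [ 0.83  0.63 -0.19  0.   -0.75  1.71] [ 0.83 -0.56 -0.56 -0.83] 60.73801699017923 [-1.87  0.26  6.13]
```

View pics/w12.png

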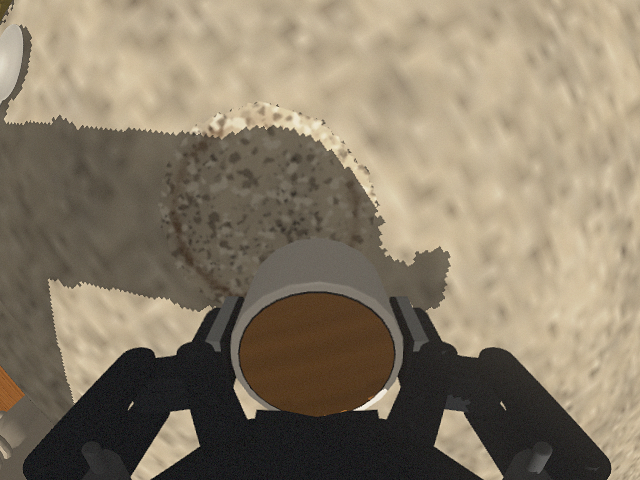

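>>> move_arm(
  targets=[
    [0,0,-1,0,0,0,255],
    [0,0,-4,0,0,0,255],
    [0,0,-9,0,0,0,255],
    [1,3,-11,0,0,0,255],
    [2.6,8,-11,0,0,0,255],
    [4.2,13.2,-11,0,0,0,255],
    [5.8,18.4,-11,0,0,0,255],
    [7.4,23.4,-10,0,0,0,255],
    [8.6,27,-7,0,0,0,255],
    [9,28.3,-4.5,0,0,0,255],
    [9,28.3,-2.5,0,0,0,255],
    [9,28.3,-1.3,0,0,0,255],
    [9,28.3,-1,0,0,0,255],
    [9,28.3,-1,0,0,0,255],
  ],
)

```text
clock: 27.9
position: [452.2, 68.9, 19.6]
ee_rot: [0.956, -0.293, 0.0, -0.0]
contact_force: [0.2, 0.8, -2.1]
gripper_width: 60.3
```

```bash
python3 look.py w13|head -1; python3 - <<'E'
from h import *
for n in ["scene","side"]:
    p,d=arm.get_image(n); cv2.imwrite(f"pics/{n}6.png",p)
a=cv2.imread("pics/scene6.png")[200:340,200:380]; b=cv2.imread("pics/side6.png")[200:340,210:390]
cv2.imwrite("pics/c6.png",cv2.resize(np.hstack([a,b]),None,fx=2.2,fy=2.2))
E
```

```text
27.9 [452.24  68.89  19.55] [ 0.51  0.39 -0.65  0.   -0.52  2.04] [ 0.83 -0.56 -0.56 -0.83] 60.34554877768259 [ 0.17  0.84 -2.1 ]
```

View pics/w13.png

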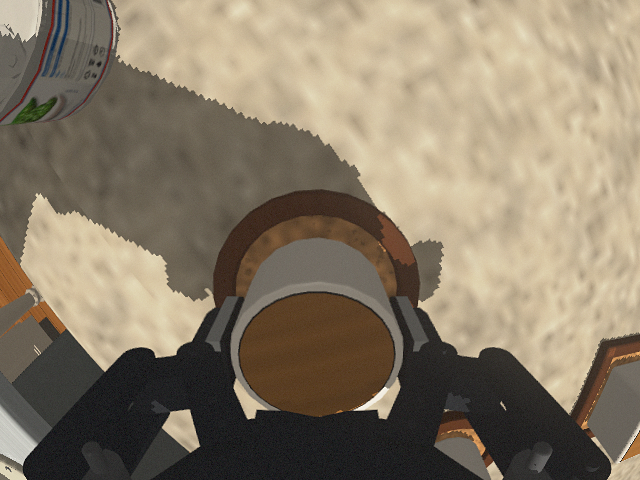

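View pics/c6.png

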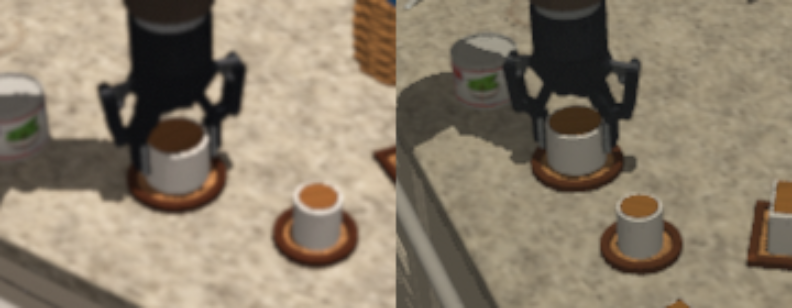

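The big round pot is centred over its tray in all three views. I'll lower it.

>>> move_arm(
  targets=[
    [0,-0.05,0.2,0,0,0,255],
    [0,-0.05,0.3,0,0,0,255],
    [0,-0.05,0.35,0,0,0,255],
    [0,-0.05,0.35,0,0,0,255],
  ],
)

```text
clock: 28.55
position: [452.2, 69.0, 15.8]
ee_rot: [0.956, -0.294, -0.0, 0.0]
contact_force: [0.0, -0.8, -3.2]
gripper_width: 60.6
```

>>> move_arm(
  targets=[
    [0,0,0.05,0,0,0,255],
    [0,0,0.05,0,0,0,255],
  ],
)

```text
clock: 28.8
position: [452.2, 69.0, 15.7]
ee_rot: [0.956, -0.294, 0.0, -0.0]
contact_force: [-2.5, 0.0, 3.1]
gripper_width: 60.5
```

Contact is felt: the force went from −3.2 to +3.1 N while z held. I'll release and rise clear, back toward the robot.

>>> move_arm(
  targets=[
    [0,0,0,0,0,0,0],
    [0,0,0,0,0,0,0],
    [0,0,0,0,0,0,0],
    [0,0,0,0,0,0,0],
    [0,0,0,0,0,0,0],
    [0,0,-2,0,0,0,0],
    [0,0,-6,0,0,0,0],
    [0,0,-11,0,0,0,0],
    [0,0,-16,0,0,0,0],
    [0,0,-21,0,0,0,0],
    [0,0,-25,0,0,0,0],
    [0,0,-25,0,0,0,0],
    [0,0,-25,0,0,0,0],
  ],
)

```text
clock: 30.42
position: [451.5, 68.8, 264.5]
ee_rot: [0.956, -0.294, -0.001, 0.0]
contact_force: [-0.4, 0.1, -1.2]
gripper_width: 85.6
```

```bash
python3 look.py w14|head -1; python3 - <<'E'
from h import *
np.set_printoptions(precision=1,suppress=True)
s=pickle.load(open("pics/w14.pkl","rb")); d=np.load("pics/w14.npy"); X=wrist_depth(s,d,d>0)
D={}
for n in ["scene","side"]:
    p,d=arm.get_image(n); cv2.imwrite(f"pics/{n}7.png",p); D[n]=world(n,d,d>0)
for nm,c in dict(br=(452.5,69.5),bs=(597,-141.5),sr=(455,-83.5),ss=(420,-237.5)).items():
    for k,Y in [("wrist",X)]+list(D.items()):
        try: print(nm,k,*cluster(Y,48,60,c,50))
        except Exception as e: print(nm,k,"none")
E
```

```text
30.425 [451.46  68.82 264.5 ] [ 0.51  0.07 -0.33 -0.   -1.18  2.04] [ 0.83 -0.56 -0.56 -0.83] 85.57674581846317 [-0.44  0.11 -1.24]
br wrist 3041 53.72478532786397 [453.3  69.1] [452.8  68.9] [60.9 61. ] 56.6
br scene 502 54.74587093968991 [447.1  65.8] [449.8  67.2] [61.7 60.4] 32.1
br side 347 51.84813852995632 [450.5  63.3] [450.5  63.5] [62.3 59.9] 58.6
bs wrist 1835 53.310638896520175 [ 595.4 -139.2] [ 596.3 -141.6] [57.8 58.9] 56.6
bs scene 537 54.48740382691645 [ 589.3 -144.9] [ 592.5 -143.7] [61.3 59.6] 55.3
bs side 504 52.08618903162474 [ 593.2 -148.2] [ 594.4 -146.8] [61.7 58. ] 56.4
sr wrist 1068 53.40639780984236 [455.1 -83.3] [454.6 -85.3] [42.9 43.5] 64.1
sr scene 303 54.43707568566787 [449.6 -87.2] [451.6 -86.5] [42.3 43.3] 36.5
sr side 240 51.92255940557414 [452.2 -90.1] [452.9 -89. ] [42.7 43.8] 25.3
ss wrist 195 52.78615013065894 [ 414.7 -222. ] [ 417.  -222.7] [39.8 13.7] 19.4
ss scene 406 54.28650555307851 [ 414.7 -239.1] [ 416.9 -238.3] [41.1 39.7] 12.9
ss side 341 52.1470627220969 [ 417.7 -242.9] [ 418.9 -240.7] [41.5 41.6] 12.5
```

View pics/side7.png

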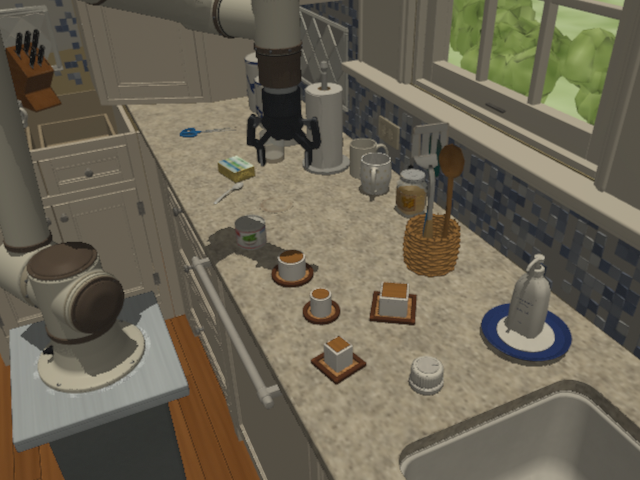

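View pics/scene7.png

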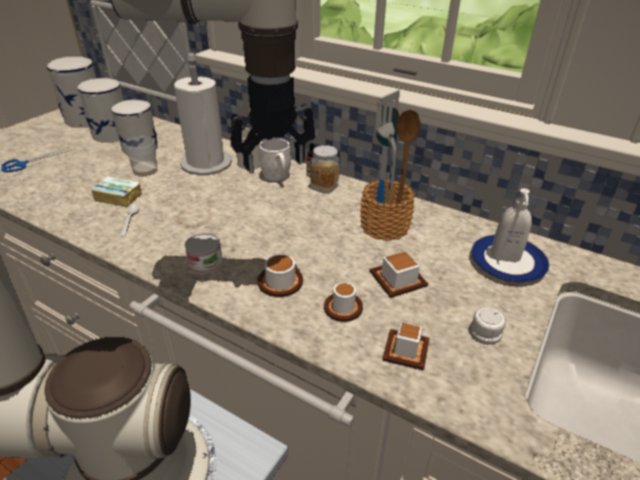

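View pics/w14.png

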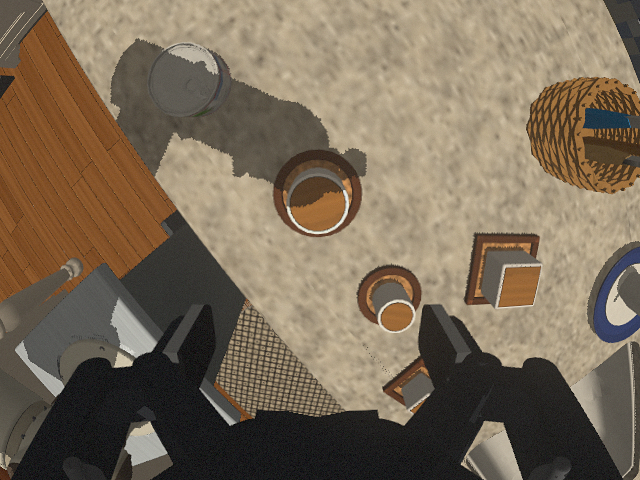

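All four lids read about 53 mm high, that is 48 mm plus the 5 mm floor, and every view shows each pot in its own tray. In the scene view the tin at (204,252) and the timer at (488,325) are where they started, and the gripper is clear.

```bash
python3 -c "
from bench import arm
print(arm.job_done())"
```

```text
the job is handed in; nothing more can be done
None
```

All four pots now stand upright in their own trays, and I handed the job in at about 30.5 s. I lifted the small square pot off the big round one first. The small round pot came off the big square one next, then I moved the big square and big round pots. Each pot was lowered until the wrist felt it touch the tray floor, then released.

**Last checks:**
- **Height:** all four lids are level at about 53 mm, which matches a 48 mm pot on the 5 mm tray floor.
- **Position:** by the wrist camera, three pots sit within about 2 mm of their tray centres. The small square pot was only partly in that view, so I judged it from the scene and side cameras.
- **Angle:** the square pots are within about 2° of their trays.
- **Bystanders and gripper:** by eye, the tin and timer stand where they started. The gripper is open and well clear.

**Disagreements:**
- The scene and side cameras put the pots 3–6 mm nearer the cameras, because part of each pot's side wall was counted in with its lid. Their heights also differed from the wrist camera's by 1–2 mm.
- At the start, the point-finding network took the timer for the small round pot in the scene picture. I measured positions from colour and depth instead.

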